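Stopper a sample flask and present it to the inspection camera

ROBOT

A 7-joint arm with a two-finger parallel gripper is mounted at the origin on the work surface. World frame = base frame: x ahead of the robot, y to its left, z up, the work surface at z = 0. Lengths are in m, angles in degrees, forces in N, time in s.
With the tool pointing down it reaches from about 0.35 to 0.775 m from the base axis. Payload 3.1 kg.
Tool frame: the origin (TCP) lies on the centre line of the jaws, within the pads' length; the fingertips stand 19 mm ahead of it and the grasp point (between the pads) is the TCP; z points along the fingers, y is the direction in which the jaws open and shut (so a half turn about z gives the same grasp; the last joint's range is limited). The gripper opens to 85 mm and grips with 20 to 120 N. Pads are 22 mm wide; open, the fingers measure 114 mm over their backs; the gripper's body (76 mm by 85 mm) begins 54 mm behind the grasp point. The pads swing forward as they close: fully open they stand 13 mm farther back than shut.
Start: joints at [62.756, 17.813, 0.802, 86.603, -0.252, 75.585, -1.558], TCP at [0.231, -0.499, 0.25] pointing down, gripper open.
Joint ranges: [-154.91, 154.91], [-16.99, 109.72], [-72.82, 74.43], [7.12, 147.25], [-82.49, 262.49], [11.32, 116.49], [-174.64, 174.64]. Speed limits (degrees/s): [159.86, 159.86, 180, 180, 180, 180, 180].

INTERFACE

Orientations are given as a 3x3 rotation matrix whose columns are the frame's x, y, z axes.
In Python, from workcell import bot gives the robot as it stands.
- The arm moves only by the shell command python3 -m handwheel 'ROWS' [OPENING]. ROWS is JSON, one flat list of numbers, 6 for each row, row after row: the shift along the world's x, y, z in mm, then the turn, a rotation vector about the world's x, y, z in rad. A call has 1 to 12 rows; each row shifts and turns the commanded pose from where the row before left it; what a row does not reach is not made up. A row lasts 1/8 s, in which the tool goes at most 62.5 mm and 10.7 degrees, less where a joint would pass 70% of its speed; a pose out of reach is approached as far as the arm can. A call with a gripper value outside its range is refused whole. OPENING is the opening in per cent of the stroke, from 0 (shut) to 100 (fully open), set as the call begins (- or left out, the last holds). The fingers move at their own pace and stop on an object; the grip force is fixed at half the most. Time passes only in rows, so rows that do not move let the fingers close. It gives the time, the measured TCP pose, the force and the opening at its end, in the units of the state.
- bot.read_state(): the state, without advancing time (a new reading comes with each control period).
- bot.get_image(name): name is "side" or "top"; returns a dict with "frame" (420x560x3 uint8, red, green, blue), "fovy" (degrees; the focal length in pixels is half the picture's height over the tangent of half this angle, whatever the lens; pixels are square), "cx", "cy" (the principal point, pixels), "rvec" (rotation vector, rad) and "tvec" (3), from world to camera coordinates, as OpenCV has them. Camera axes: x right, y down, z forward; pixel columns grow to the right and rows downward; lengths in m; the calibration is good to about 2 mm. A picture is of the moment at which its call begins. There is no depth.
- bot.close_job(): hands the job in, once; it reports no verdict.
The state is a dict: "time_s": time; "joint_pos": joint angles; "qd": joint speeds; "tau": joint torques, N m; "position": TCP position; "orientation": TCP orientation; "wrist_force": force on the tool from outside, world axes, zero at the start; "torque": the same for the moment, N m; "opening": opening from 0.0 (shut) to 1.0 (fully open).
Only numpy, scipy, OpenCV 4.12 (cv2) and the standard library are available. Lean on these libraries where they do the work, as an engineer would, in place of code of your own. Each camera call takes 0.05 s, during which the arm holds its last target. There are 200 camera calls.

TASK

Take the blue stopper from the rack and set it fully home in the neck of the amber flask while the flask stands in its tray, and let go of it. Then lift the stoppered flask by its neck and hold it still and upright in the air straight above the black ring on the camera stand's foot, its label squarely facing the lens and the middle of the label level with the middle of the lens. Finish while holding it there; keep the flask upright all the way and leave the orange stopper, the bottle, the glass dish and the black pot where they are.

Things in the scene. Friction and masses are not known exactly. Their poses are not given: they have to be found in the camera images.
- stopper_cap (a point): Middle of the round blue cap of the loose stopper, on its axis; z points up along the axis. The cap is 28 mm in diameter and 22 mm tall (11 mm above and below this point). Under it is a grey tapered plug 24 mm long, 20 mm in diameter at the cap and 15 mm at its lower end. At the start the stopper hangs in one of the two sleeves of the rack, the cap's underside resting on the sleeve. Mass about 30 g.
- spare_cap (a point): Middle of the cap of the orange stopper, same shape and size as the blue one, in the other sleeve of the rack. Not to be moved.
- rack: Stopper rack, fixed: white foot plate 60 x 130 x 8 mm (x, y, z), origin at the centre of its underside, with two upright round metal sleeves 35 mm either side of the origin along y; each sleeve is 26 mm in outer diameter, 23 mm in inner diameter, and its top is 50 mm above the bench.
- tray: Fixed white spill tray 150 x 150 mm, walls 16 mm high and 4 mm thick, origin at the centre of its underside; its floor is 4 mm thick. The flask stands in it.
- flask_neck (a point): Centre of the neck of the loose amber conical flask, on the flask's axis, 118 mm above the flask's underside and 22 mm below its mouth. z points up along the axis, x points out towards the label. The neck is straight, 29 mm in outer diameter, 23 mm in bore, from 95 mm up to the mouth at 140 mm above the underside; below it the cone widens to 82 mm in diameter at the base. With the stopper home its cap rests on the mouth and rises 22 mm above it. Mass about 160 g.
- flask_mouth (a point): Centre of the flask's mouth, on the axis, 140 mm above its underside and level with the rim; same axes as flask_neck.
- flask_label (a point): Middle of the flask's label (white, with a green stripe down its middle) on the cone's side: 30 mm from the axis along the flask's x, 45 mm above its underside, that is 73 mm below flask_neck. Same axes as flask_neck.
- ring (a point): Centre of the black ring (52 mm across, with a dot in the middle) on top of the camera stand's foot, 8 mm above the bench. The stand is fixed; its x points level from the ring towards the lens side, z up. The foot is 110 mm wide (y) and reaches from 50 mm on the near side of the ring (-x) to 230 mm beyond it (+x); a post 22 mm thick and 218 mm high stands 205 mm beyond the ring.
- lens (a point): Middle of the front face of the lens of the inspection camera on the stand, 170 mm above the bench, 128 mm from the ring's centre along the stand's x, looking level along the stand's -x over the ring; same axes as ring. The lens is 48 mm across; the camera housing behind it is 66 mm wide and its top is 201 mm above the bench.
- flask: The amber flask itself, 140 mm tall; origin at the centre of its underside, same axes as flask_neck.
- camera: The whole fixed camera stand; origin on the bench under the ring's centre, axes as ring.
- stopper: The blue stopper itself; origin at the centre of the plug's lower end, 35 mm below stopper_cap.
- bottle: Loose amber bottle with blue screw cap, 68 mm in diameter, 160 mm tall, origin at the centre of its underside. Not to be moved.
- dish: Loose open glass dish, 90 mm in diameter, 14 mm tall, origin at the centre of its underside. Not to be moved.
- pot: Loose black round pot, 58 mm in diameter, 55 mm tall, origin at the centre of its underside. Not to be moved.
Mind the look-alikes: they are no part of the job. There is more than one size of the stopper; the job needs the middle-sized.

How it is judged:
By the outcome, as a careful person would: the job done as asked, in the order asked, and still so for the second after the job is handed in, while the arm keeps its last pose, push and grip.
It also fails if it takes over 48 s, if anything falls off the work surface, if the arm or the gripper's body presses on something with over 40 N, if the wrist force passes 120 N, or if a joint passes its speed limit or range.

## Working session

There is one attempt and no reset: what is moved stays moved. The work goes in short steps, Python scripts to look and compute and a shell command to move; the robot and the scene stay as the last step left them, time stands still between calls to the robot, and variables do not carry over. Pictures are saved under pics/ and viewed, about 8 in all and at most 12, crops included, and the job is handed in when it is done.

```bash
mkdir -p pics
cat > h.py <<'E'
import numpy as np, cv2
from workcell import bot
def shot(n,fn=None):
    d=bot.get_image(n); np.savez(f'pics/{n}.npz',**d)
    if fn: cv2.imwrite(fn,d['frame'][:,:,::-1])
    return d
def cam(d):
    f=d['frame'].shape[0]/2/np.tan(np.radians(d['fovy'])/2)
    K=np.array([[f,0,d['cx']],[0,f,d['cy']],[0,0,1.]])
    R=cv2.Rodrigues(np.array(d['rvec'],float))[0]; return K,R,np.array(d['tvec'],float).ravel()
def load(n): return cam({k:v for k,v in np.load(f'pics/{n}.npz').items()})
def proj(n,P):
    K,R,t=load(n); p=(K@(R@np.atleast_2d(P).T+t[:,None])).T; return p[:,:2]/p[:,2:]
def ray(n,uv):
    K,R,t=load(n); c=-R.T@t; v=R.T@np.linalg.inv(K)@np.array([*uv,1.]); return c,v/np.linalg.norm(v)
def atz(n,uv,z):
    c,v=ray(n,uv); return c+v*(z-c[2])/v[2]
def tri(a,b):
    A=[];B=[]
    for n,uv in (('side',a),('top',b)):
        c,v=ray(n,uv); M=np.eye(3)-np.outer(v,v);A.append(M);B.append(M@c)
    return np.linalg.lstsq(np.vstack(A),np.hstack(B),rcond=None)[0]
E
python3 - <<'E'
from h import *
for n in('side','top'):
    d=shot(n); cv2.imwrite(f'pics/{n}0.png',cv2.resize(d['frame'][:,:,::-1],(800,600),interpolation=cv2.INTER_CUBIC)); K,R,t=cam(d); print(n,K[0,0],d['cx'],d['cy'],-R.T@t,R.round(2).tolist())
print(bot.read_state())
E
```

```text
side 425.0026010406669 288.1050585741789 207.29839339919687 [ 0.39658113 -0.70449325  0.76258612] [[0.96, -0.3, 0.01], [-0.18, -0.6, -0.78], [0.24, 0.74, -0.63]]
top 444.5416169583042 278.37060800390094 206.18282756728703 [0.53977678 0.04032574 1.38691717] [[-0.02, -1.0, 0.0], [-1.0, 0.02, -0.06], [0.06, -0.0, -1.0]]
{'time_s': 0.1, 'joint_pos': array([62.75746845, 17.85698822,  0.80183732, 86.68300847, -0.2514516 ,
       75.58549149, -1.5577077 ]), 'qd': array([ 0.00568396, -0.07686704, -0.02454554, -0.08443562,  0.05678777,
        0.08256474, -0.09544432]), 'tau': array([ 7.24265410e-04, -3.80857086e+01,  1.46766328e-01, -2.31243771e+01,
        1.23627100e-02,  8.07732315e-03,  1.21512178e-05]), 'position': array([ 0.23091121, -0.49849437,  0.24931714]), 'orientation': array([[ 9.07348785e-01,  4.20377430e-01, -9.99211581e-04],
       [ 4.20378605e-01, -9.07346771e-01,  1.91458298e-03],
       [-1.01783928e-04, -2.15724171e-03, -9.99997668e-01]]), 'wrist_force': array([0.37387165, 0.02934926, 0.53810597]), 'torque': array([0.04962978, 0.02542276, 0.06669793]), 'opening': 1.0013161051848098}
```

View pics/side0.png

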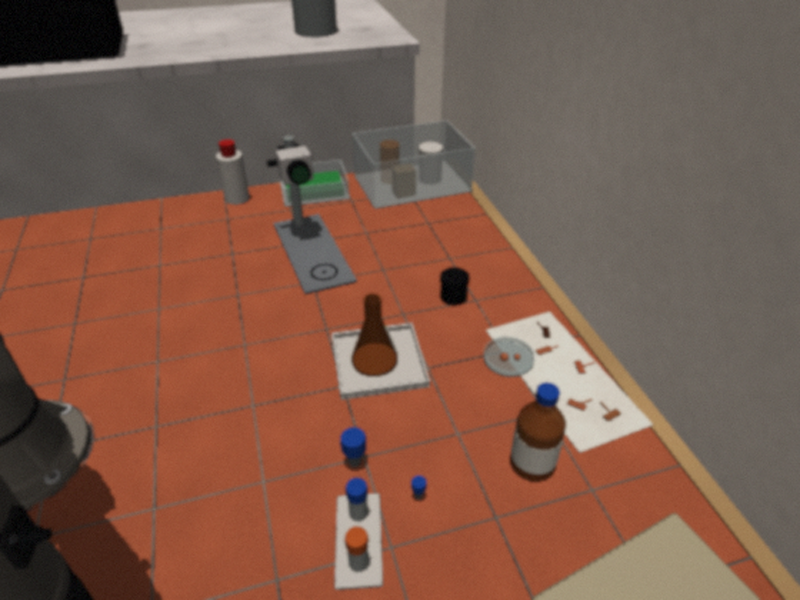

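View pics/top0.png

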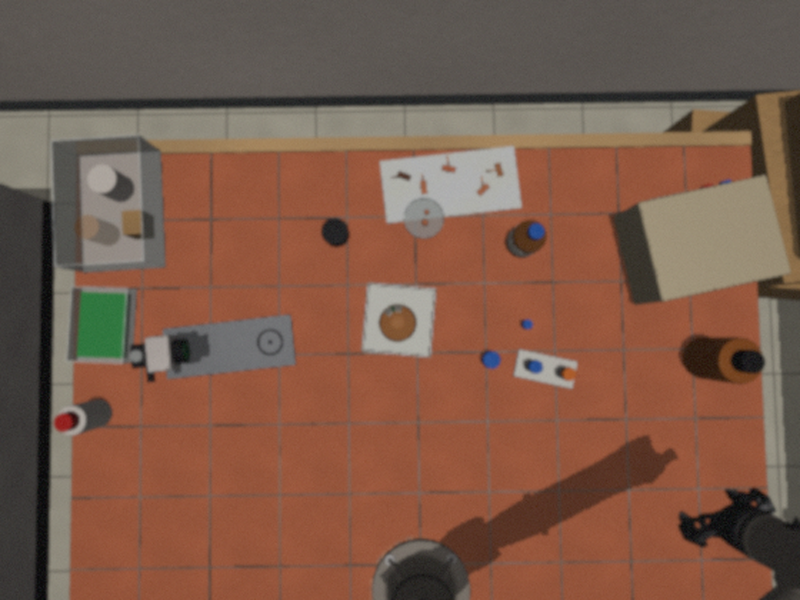

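The side view has three blue stoppers in the 800x600 picture: large and loose at (354,443), middle-sized in the rack at (357,490), and small and loose at (419,484). The one to take is the rack stopper next to the orange one. The flask stands in its tray at (375,340). I'll confirm with an enlarged crop montage.

Run:
```python
from h import *
T=np.load('pics/top.npz')['frame'][:,:,::-1];S=np.load('pics/side.npz')['frame'][:,:,::-1]
def c(I,x,y,w,h,W,H): return cv2.resize(I[y:y+h,x:x+w],(W,H),interpolation=cv2.INTER_CUBIC)
# each tile 400x300
m=np.vstack([np.hstack([c(T,250,194,60,60,300,300),c(T,330,220,80,60,400,300)]),np.hstack([c(S,228,200,75,75,300,300),c(S,220,295,100,75,400,300)])])
cv2.imwrite('pics/crop1.png',m)
```

```text
(no output)
```

View pics/crop1.png

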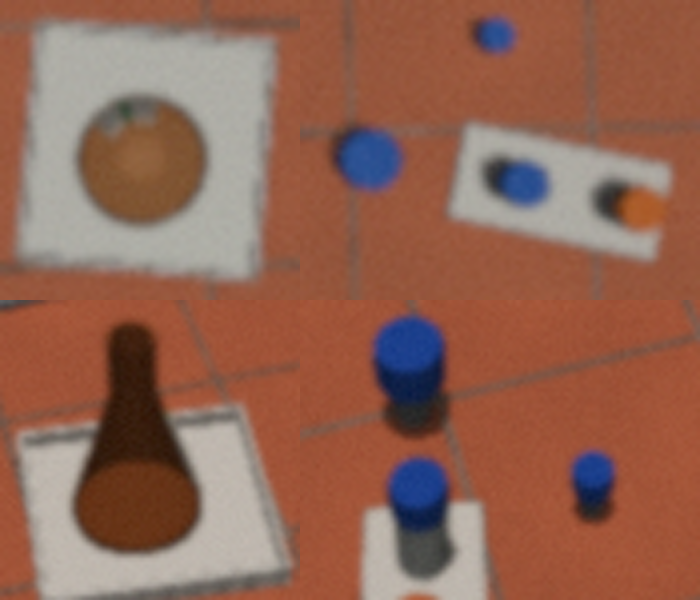

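The crop confirms the rack's blue stopper is the middle-sized one: cap at about (375,257) in the top frame and (249,342) in the side frame. The flask's label shows in the top view, on the far (+x) side with its green stripe slightly left. Next I measure by segmentation.

```bash
cat >> h.py <<'E'
from scipy.optimize import least_squares
def comp(mask,uv):
    n,l,s,c=cv2.connectedComponentsWithStats(mask.astype(np.uint8),connectivity=4)
    k=min((i for i in range(1,n) if s[i,4]>25),key=lambda i:np.hypot(*(c[i]-uv))); return c[k],s[k]
def hullc(n,P):
    h=cv2.convexHull(proj(n,P).astype(np.float32)); m=cv2.moments(h); return np.array([m['m10'],m['m01']])/m['m00'],m['m00']
def cyl(x,y,prof):
    a=np.linspace(0,2*np.pi,40); return np.vstack([np.c_[x+r*np.cos(a),y+r*np.sin(a),0*a+z] for r,z in prof])
def hsv(n): return cv2.cvtColor(np.load(f'pics/{n}.npz')['frame'],cv2.COLOR_RGB2HSV).astype(int)
E
python3 - <<'E'
from h import *
def fit(name,mk,uv,prof,x0):
    obs={}
    for n in uv:
        obs[n]=comp(mk(hsv(n)),uv[n])
    for ns in [('top',),('side',),('top','side')]:
        r=least_squares(lambda p:np.hstack([hullc(n,cyl(p[0],p[1],prof))[0]-obs[n][0] for n in ns]),x0)
        print(name,ns,(r.x*1000).round(1),'res',r.fun.round(2))
    for n in uv: print(n,obs[n][0].round(1),obs[n][1],'model area',hullc(n,cyl(*r.x,prof))[1].round(0))
blue=lambda h:(h[...,0]>100)&(h[...,0]<130)&(h[...,1]>110)&(h[...,2]>50)
cap=[(.014,.050),(.014,.072)]
c=atz('top',(375,257),.061)[:2]
fit('cap',blue,{'top':(375,257),'side':(249.5,342)},cap,c)
print('side check large/small',comp(blue(hsv('side')),(248,310)),comp(blue(hsv('side')),(293,338)))
org=lambda h:(h[...,0]<14)&(h[...,1]>190)&(h[...,2]>130)
for n,uv in (('top',(397,261)),('side',(250,378))): print('orange',n,comp(org(hsv(n)),uv))
for uv in [(278.4,225.6)]: print('flask base',atz('top',uv,.006))
print('ring top/side', atz('top',(270/1.4286,342/1.4286),.008),atz('side',(324/1.4286,271.5/1.4286),.008))
h=hsv('side');print('side flask/tile pix',h[240,262],h[262,262],h[240,320],'top',hsv('top')[226,278],hsv('top')[226,330])
E
```

```text
cap ('top',) [ 468.  -243.1] res [-0. -0.]
cap ('side',) [ 470.5 -244.9] res [0. 0.]
cap ('top', 'side') [ 469.6 -244. ] res [ 0.31 -0.55 -0.57 -0.28]Traceback (most recent call last):
  File "<stdin>", line 13, in <module>
  File "<stdin>", line 9, in fit
AttributeError: 'float' object has no attribute 'round'
```

Run:
```python
from h import *
print('base top',atz('top',(278.4,225.6),.006))
print('ring top/side', atz('top',(270/1.4286,342/1.4286),.008),atz('side',(324/1.4286,271.5/1.4286),.008))
# label in top view: stripe pixel at z~.049
print('label', atz('top',(250+127/5,194+112/5),.049))
T=np.load('pics/top.npz')['frame'][:,:,::-1];S=np.load('pics/side.npz')['frame'][:,:,::-1]
c=lambda I,x,y,w,h,W,H: cv2.resize(I[y:y+h,x:x+w],(W,H),interpolation=cv2.INTER_CUBIC)
m=np.vstack([np.hstack([c(T,255,194,45,45,360,360),c(T,100,210,110,60,440,240)] if 0 else [c(T,260,204,38,38,300,300),c(T,95,210,120,75,480,300)]),np.hstack([c(S,228,200,75,75,300,300),c(S,180,90,120,75,480,300) if 0 else c(S,185,90,96,120,300,300) , np.zeros((300,180,3),np.uint8)])])
cv2.imwrite('pics/crop2.png',m)
from h import comp
g=cv2.cvtColor(T,cv2.COLOR_BGR2HSV)[214:222,268:286]
for ch in (0,1,2): print(g[...,ch])
```

```text
base top [0.56370537 0.03909091 0.006     ]
ring top/side [0.52533338 0.31626625 0.008     ] [0.53008658 0.31456735 0.008     ]
label [0.5907764  0.04773112 0.049     ]
[[30 30 26 25 19 27 40 33 30 19 18 14 15 13 12 12 16 18]
 [23 18 25 18 16 35 45 46 30 14 12 15 16 12 13 12 11 14]
 [21 18 18 18 20 27 47 53 35 20 16 12 12 13 13 12 13 11]
 [18 16 20 16 30 23 28 33 23 15 12 14 13 13 14 12 14 13]
 [15 16 12 12 18 19 17 18 15 13 13 13 12 13 13 13 13 14]
 [12 13 14 14 15 12 15 13 13 13 14 13 12 13 13 13 13 13]
 [12 12 13 14 12 13 12 12 14 13 13 13 14 13 13 13 13 13]
 [13 13 13 12 12 13 12 13 13 13 13 13 13 12 13 13 13 12]]
[[ 10  11  12  19  28  26  33  31  21  28  26  33  38  57  65  48  32  21]
 [ 14  16  20  27  31  32  46  38  24  28  26  31  54  84 122 110  83  51]
 [ 17  23  22  24  24  25  45  52  32  31  31  41  60 106 140 149 135 111]
 [ 25  33  30  28  16  34  34  55  59  54  58  60  74 115 149 158 161 149]
 [ 43  55  45  25  25  36  57  90 105  92  94  87  92 125 150 156 154 158]
 [ 88  94  70  48  45  57  84 121 135 128 127 127 127 152 152 158 146 148]
 [132 130 104  73  69  84 118 141 155 149 155 151 153 151 153 153 159 159]
 [144 149 136 115 103 118 138 148 152 149 150 156 153 150 155 158 157 153]]
[[172 170 165 145 127 107  94  90  95 100 100 101 107 111 117 123 136 148]
 [170 157 142 123 106  89  77  74  85  99  98 100 104 112 115 114 117 124]
 [153 136 114 106  97  91  79  78  88 100 106 107 110 113 122 120 117 113]
 [134 115 101  99  97  98  89  83  99 113 119 119 120 120 127 124 119 118]
 [119 106 103 102 104 112 111 105 112 127 128 129 127 126 126 124 124 123]
 [116 109 109 106 114 125 125 122 125 131 129 129 130 124 126 126 126 129]
 [116 120 118 119 126 131 128 132 127 130 132 130 130 130 128 127 125 125]
 [122 125 124 124 129 130 131 134 136 137 136 136 135 133 130 126 127 127]]
```

View pics/crop2.png

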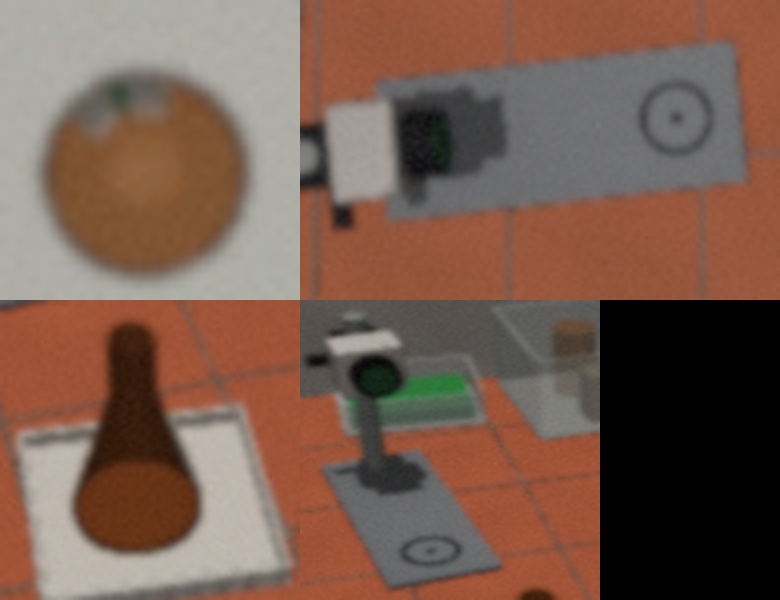

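Crop 2: label stripe at (275.3,216) against the base centre at (278.5,225.7) gives a label yaw of about 18°. The foot edges give a stand x yaw of about 95°, and the ring is near (189,239.5) in the top frame. I'll check the side view against these and move over the stopper.

```bash
python3 - <<'E'
from h import *
print('mouth side',atz('side',(260.75,209.5),.144),'base',atz('side',(262.2,251.3),.006))
print('ring',atz('top',(189,239.5),.008),atz('side',(226.9,190),.008),'lens side',atz('side',(209.6,120.4),.17))
E
python3 -m handwheel '[34,36.4,-10,0,0,0.135, 34,36.4,-10,0,0,0.135, 34,36.4,-10,0,0,0.135, 34,36.4,-15,0,0,0.135, 34,36.4,-15,0,0,0.135, 34,36.4,-15,0,0,0.135, 34.6,36.6,-25,0,0,0.135, 0,0,-20,0,0,0, 0,0,0,0,0,0]' 100
```

```text
mouth side [0.56669557 0.03512838 0.144     ] base [0.56715031 0.03833377 0.006     ]
ring [0.52500992 0.31625562 0.008     ] [0.53042668 0.31470732 0.008     ] lens side [0.51751756 0.45061421 0.17      ]
time_s: 1.23
position: [0.4682, -0.243, 0.1282]
orientation: [[0.19, 0.982, -0.005], [0.982, -0.19, 0.002], [0.001, -0.005, -1.0]]
wrist_force: [-0.1, 0.1, 0.3]
opening: 1.001
```

Run:
```python
from h import *
c=lambda I,x,y,w,h,W,H: cv2.resize(I[y:y+h,x:x+w],(W,H),interpolation=cv2.INTER_CUBIC)
for n in('side','top'): shot(n)
p=bot.read_state()['position'];print(p)
Q=np.array([p,p-[0,0,.019],[*p[:2],.072],[*p[:2],.061]])
ims=[]
for n,(x,y) in (('side',(200,270)),('top',(330,207))):
    I=np.load(f'pics/{n}.npz')['frame'][:,:,::-1].copy(); q=proj(n,Q); print(n,q.round(1).tolist())
    J=c(I,x,y,100,100,400,400)
    for a in q: cv2.drawMarker(J,tuple(int(round(v)) for v in ((a+.5-[x,y])*4)),(0,255,255),cv2.MARKER_CROSS,9,1)
    ims.append(J)
cv2.imwrite('pics/c3.png',np.hstack(ims))
```

```text
[ 0.46932643 -0.24499442  0.13042319]
side [[246.8, 320.9], [247.3, 327.3], [248.3, 340.0], [248.6, 343.4]]
top [[379.9, 256.8], [378.4, 256.5], [375.4, 255.8], [374.6, 255.6]]
```

View pics/c3.png

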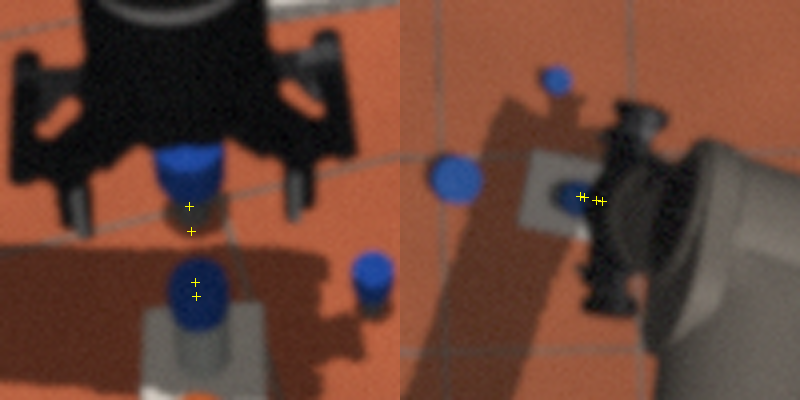

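Picture 5: the jaws straddle the blue rack cap in the side view, with the cap at (199,295) in the crop and the model marker at (196,297), so within about 2 mm. I descend and grip.

```bash
python3 -m handwheel '[0,0,-30,0,0,0, 0,0,-29,0,0,0, 0,0,0,0,0,0]' && python3 -m handwheel '[0,0,0,0,0,0,0,0,0,0,0,0,0,0,0,0,0,0,0,0,0,0,0,0,0,0,0,0,0,0,0,0,0,0,0,0]' 0
```

```text
time_s: 1.7
position: [0.4679, -0.2447, 0.0704]
orientation: [[0.193, 0.981, -0.003], [0.981, -0.193, 0.001], [0.0, -0.004, -1.0]]
wrist_force: [-0.1, 0.7, 0.8]
opening: 1.002
time_s: 2.45
position: [0.4706, -0.2445, 0.0725]
orientation: [[0.191, 0.982, 0.002], [0.982, -0.191, -0.001], [-0.001, 0.002, -1.0]]
wrist_force: [-0.3, 0.5, 6.5]
opening: 0.299
```

```bash
python3 -m handwheel '[0,0,2,0,0,0,0,0,25,0,0,0,0,0,45,0,0,0,0,0,50,0,0,0,0,0,0,0,0,0,0,0,0,0,0,0]'
python3 - <<'E'
from h import *
c=lambda I,x,y,w,h,W,H: cv2.resize(I[y:y+h,x:x+w],(W,H),interpolation=cv2.INTER_CUBIC)
d=shot('side'); p=bot.read_state();print(p['position'],p['opening'],p['wrist_force'])
P=p['position'];u=proj('side',P)[0];x,y=(u-50).astype(int)
J=c(d['frame'][:,:,::-1],x,y,100,100,500,500)
for z in (0,-.010,-.021,-.045):
    q=proj('side',P+[0,0,z])[0];cv2.drawMarker(J,tuple(int(v) for v in (q+.5-[x,y])*5),(0,255,255),cv2.MARKER_CROSS,9,1)
cv2.imwrite('pics/c4.png',J)
E
```

```text
time_s: 3.2
position: [0.4692, -0.2438, 0.1926]
orientation: [[0.191, 0.982, -0.001], [0.982, -0.191, 0.001], [0.0, -0.001, -1.0]]
wrist_force: [-0.1, 1.2, -1.6]
opening: 0.3
[ 0.46864683 -0.24362538  0.19177507] 0.2988739367004848 [0.01861266 0.27922906 0.22279859]
```

View pics/c4.png

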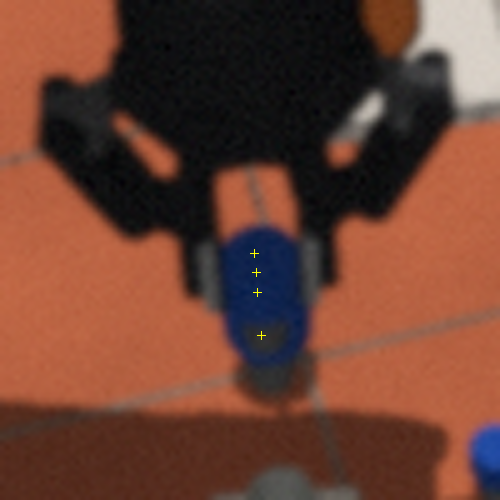

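Picture 6: the stopper is held upright between the pads, with the jaw middle at x=261 in the crop against the predicted 256. So the side camera is biased by about +2.8 mm in x, and the top camera agrees with the robot. I use flask ≈ (564, 38) mm and ring ≈ (526, 316) mm.

```bash
python3 -m handwheel '[5,15,20,0,0,0, 15,45,10,0,0,0, 20,58,0,0,0,0, 20,58,0,0,0,0, 20,58,0,0,0,0, 12,36,0,0,0,0, 3,12,0,0,0,0, 0,0,0,0,0,0, 0,0,0,0,0,0, 0,0,0,0,0,0]'
python3 - <<'E'
from h import *
c=lambda I,x,y,w,h,W,H: cv2.resize(I[y:y+h,x:x+w],(W,H),interpolation=cv2.INTER_CUBIC)
p=bot.read_state();P=p['position'];print(P,p['opening']);ims=[]
for n in('side','top'):
    d=shot(n);u=proj(n,P-[0,0,.05])[0];x,y=(u-40).astype(int)
    J=c(d['frame'][:,:,::-1],x,y,80,80,400,400)
    for z in (P[2]-.045,.144,.099):
        q=proj(n,[*P[:2],z])[0];cv2.drawMarker(J,tuple(int(v) for v in (q+.5-[x,y])*5),(0,255,255),cv2.MARKER_CROSS,9,1)
    ims.append(J)
cv2.imwrite('pics/c5.png',np.hstack(ims))
E
```

```text
time_s: 4.5
position: [0.5647, 0.0355, 0.2232]
orientation: [[0.194, 0.981, -0.0], [0.981, -0.194, -0.001], [-0.001, -0.0, -1.0]]
wrist_force: [-0.1, 0.0, -1.1]
opening: 0.298
[0.56465467 0.03550857 0.22315856] 0.2983392746223955
```

View pics/c5.png

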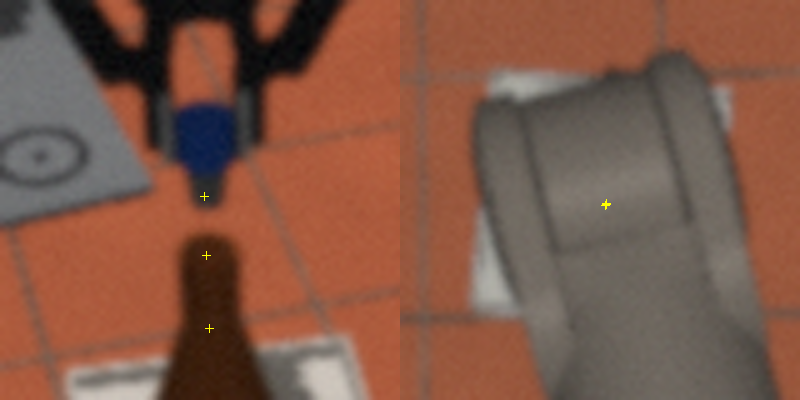

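Picture 7: the plug (x=207) hangs above the neck (x=210). The vertical fit suggests the flask is about 1–2 mm further in +y. I insert with a +1 mm y correction.

```bash
python3 -m handwheel '[0,1,-20,0,0,0,0,0,-18,0,0,0,0,0,-8,0,0,0,0,0,0,0,0,0,0,0,0,0,0,0]'; python3 -m handwheel '[0,0,-4,0,0,0,0,0,-3,0,0,0,0,0,-2,0,0,0,0,0,0,0,0,0]'
```

```text
time_s: 5.22
position: [0.5653, 0.0389, 0.1781]
orientation: [[0.191, 0.982, 0.001], [0.982, -0.191, -0.0], [0.0, 0.001, -1.0]]
wrist_force: [-0.1, 0.2, -0.9]
opening: 0.299
time_s: 5.72
position: [0.5647, 0.0391, 0.1681]
orientation: [[0.191, 0.982, -0.0], [0.982, -0.191, 0.0], [0.0, -0.0, -1.0]]
wrist_force: [0.2, 1.0, -1.1]
opening: 0.302
```

```bash
python3 -m handwheel '[0,0,-2,0,0,0,0,0,0,0,0,0]';python3 -m handwheel '[0,0,-2,0,0,0,0,0,0,0,0,0]';python3 -m handwheel '[0,0,-1.5,0,0,0,0,0,0,0,0,0]'
```

```text
time_s: 5.98
position: [0.565, 0.0391, 0.1667]
orientation: [[0.191, 0.982, 0.001], [0.982, -0.191, 0.0], [0.0, 0.001, -1.0]]
wrist_force: [-0.8, 0.5, 1.9]
opening: 0.301
time_s: 6.22
position: [0.5652, 0.0392, 0.1665]
orientation: [[0.191, 0.982, 0.002], [0.982, -0.191, -0.0], [0.0, 0.002, -1.0]]
wrist_force: [-3.8, -0.1, 10.9]
opening: 0.299
time_s: 6.48
position: [0.5655, 0.0392, 0.1665]
orientation: [[0.191, 0.982, 0.003], [0.982, -0.191, -0.001], [0.0, 0.003, -1.0]]
wrist_force: [-5.2, -1.2, 16.3]
opening: 0.301
```

```bash
python3 -m handwheel '[0,0,2.5,0,0,0,0,0,0,0,0,0]'; python3 -m handwheel '[0,0,0,0,0,0,0,0,0,0,0,0,0,0,0,0,0,0,0,0,0,0,0,0]' 80;  python3 -m handwheel '[0,0,20,0,0,0,0,0,25,0,0,0,0,0,15,0,0,0,0,0,0,0,0,0]' 100
python3 - <<'E'
from h import *
c=lambda I,x,y,w,h,W,H: cv2.resize(I[y:y+h,x:x+w],(W,H),interpolation=cv2.INTER_CUBIC)
d=shot('side');x,y=220,170
J=c(d['frame'][:,:,::-1],x,y,80,100,480,600)
for z in (.166,.144,.122,.004):
    q=proj('side',[.5665,.0385,z])[0];cv2.drawMarker(J,tuple(int(v) for v in (q+.5-[x,y])*6),(0,255,255),cv2.MARKER_CROSS,9,1)
cv2.imwrite('pics/c6.png',J)
blue=lambda h:(h[...,0]>100)&(h[...,0]<130)&(h[...,1]>110)&(h[...,2]>40)
o=comp(blue(hsv('side')),(261,207));print(o)
for z in (.144,.150,.156):
  a=cyl(.5665,.0385,[(.014,z),(.014,z+.022)]);q=proj('side',a);print(z,hullc('side',a),q[:,1].min(),q[:,1].max())
E
```

```text
time_s: 6.72
position: [0.5652, 0.0392, 0.1666]
orientation: [[0.191, 0.982, 0.002], [0.982, -0.191, 0.0], [0.0, 0.001, -1.0]]
wrist_force: [-1.4, -0.5, 7.3]
opening: 0.296
time_s: 7.22
position: [0.5647, 0.0389, 0.165]
orientation: [[0.191, 0.982, -0.001], [0.982, -0.191, -0.0], [-0.0, -0.0, -1.0]]
wrist_force: [-0.1, -0.2, 0.2]
opening: 0.8
time_s: 7.72
position: [0.5656, 0.0392, 0.2264]
orientation: [[0.191, 0.982, 0.003], [0.982, -0.191, 0.0], [0.001, 0.003, -1.0]]
wrist_force: [-0.3, -0.5, 0.6]
opening: 1.0
(array([260.22727273, 205.58181818]), array([256, 200,  10,  13, 110], dtype=int32))
0.144 (array([260.15269808, 204.90399965]), 165.1575802480802) 197.3549442255976 212.4910718755575
0.15 (array([260.07423208, 202.84728576]), 166.36256459646393) 195.27741934434746 210.45559361928275
0.156 (array([259.99515558, 200.77450469]), 167.58065814583097) 193.18372929654666 208.40414652726912
```

View pics/c6.png

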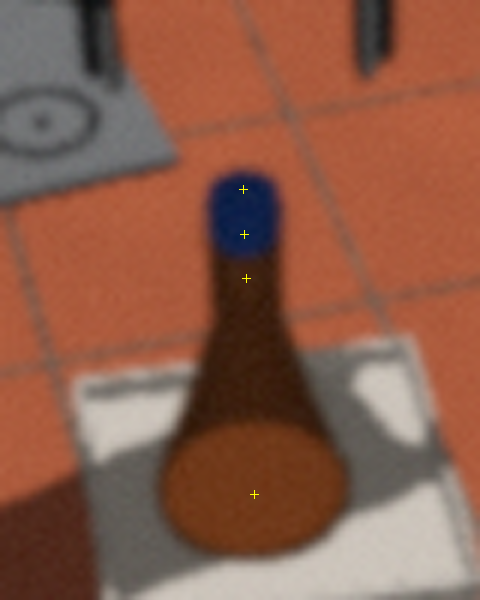

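Picture 8: the cap sits flush on the neck. Its centroid row is 205.6 against 204.9 predicted for home, where 6 mm too high would give 202.8. Released. Next I grip the neck and lift.

```bash
python3 -m handwheel '[0,0,-35,0,0,0,0,0,-35,0,0,0,0,0,-20,0,0,0,0,0,-11,0,0,0,0,0,0,0,0,0]'; python3 -m handwheel '[0,0,0,0,0,0,0,0,0,0,0,0,0,0,0,0,0,0,0,0,0,0,0,0,0,0,0,0,0,0,0,0,0,0,0,0]' 0; python3 -m handwheel '[0,0,3,0,0,0,0,0,15,0,0,0,0,0,30,0,0,0,0,0,30,0,0,0,0,0,22,0,0,0,0,0,0,0,0,0,0,0,0,0,0,0]'
```

```text
time_s: 8.4
position: [0.564, 0.0388, 0.1231]
orientation: [[0.191, 0.982, -0.003], [0.982, -0.191, -0.0], [-0.001, -0.002, -1.0]]
wrist_force: [0.6, 0.4, 0.6]
opening: 0.999
time_s: 9.15
position: [0.5651, 0.0391, 0.1251]
orientation: [[0.191, 0.982, 0.001], [0.982, -0.191, 0.0], [0.0, 0.001, -1.0]]
wrist_force: [-1.2, 0.9, 5.4]
opening: 0.326
time_s: 10.02
position: [0.5641, 0.0387, 0.2233]
orientation: [[0.191, 0.982, -0.002], [0.982, -0.191, -0.0], [-0.001, -0.002, -1.0]]
wrist_force: [0.1, -0.9, -3.8]
opening: 0.327
```

```bash
python3 -m handwheel '[0,0,0,0,0,-0.171,0,0,0,0,0,-0.171,0,0,0,0,0,-0.171,0,0,0,0,0,-0.171,0,0,0,0,0,-0.171,0,0,0,0,0,-0.171,0,0,0,0,0,-0.171,0,0,0,0,0,-0.171,0,0,0,0,0,-0.171,0,0,0,0,0,-0.171,0,0,0,0,0,0,0,0,0,0,0,0]'; python3 -m handwheel '[0,0,0,0,0,0,0,0,0,0,0,0]';python3 - <<'E'
from h import *
c=lambda I,x,y,w,h,W,H: cv2.resize(I[y:y+h,x:x+w],(W,H),interpolation=cv2.INTER_CUBIC)
s=bot.read_state();P=s['position'];print(P,s['joint_pos'].round(0))
y=s['orientation'][:,1];print('jaw yaw',np.degrees(np.arctan2(y[1],y[0])))
d=shot('side');u=proj('side',P-[0,0,.045])[0];x,y=(u-40).astype(int)
J=c(d['frame'][:,:,::-1],x,y,80,80,560,560)
for yaw in (-100,-90,-80,-70,-60):
  for r,z in ((.03,-.073),):
    a=np.radians(yaw);q=proj('side',P+[.0028+r*np.cos(a),r*np.sin(a),z])[0];cv2.drawMarker(J,tuple(int(v) for v in (q+.5-[x,y])*7),(0,255,255),cv2.MARKER_CROSS,7,1)
cv2.imwrite('pics/c7.png',J);print(x,y)
E
```

```text
time_s: 11.52
position: [0.5643, 0.039, 0.2234]
orientation: [[0.947, -0.323, -0.002], [-0.323, -0.947, -0.0], [-0.002, 0.001, -1.0]]
wrist_force: [-0.9, 0.0, -2.6]
opening: 0.322
time_s: 11.78
position: [0.5648, 0.0389, 0.2242]
orientation: [[0.946, -0.324, -0.0], [-0.324, -0.946, 0.0], [-0.0, -0.0, -1.0]]
wrist_force: [-0.1, 0.6, -2.7]
opening: 0.324
[0.56476972 0.03891291 0.22422749] [   0.   21.   -8.   86.    3.   73. -117.]
jaw yaw -108.93491227719005
219 156
```

View pics/c7.png

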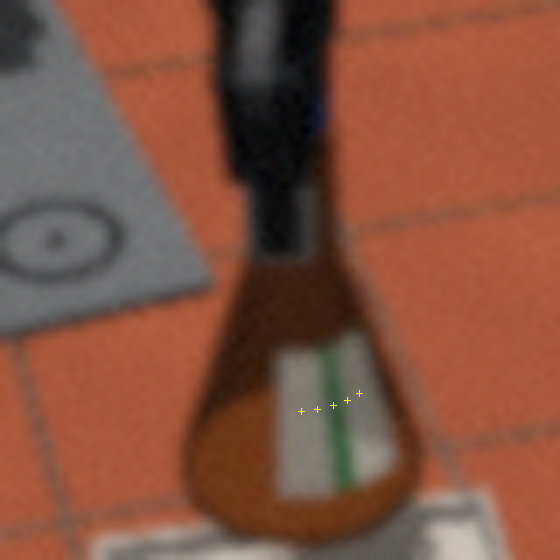

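Run:
```python
from h import *
I=np.load('pics/side.npz')['frame'].astype(int)
P=np.array([.5647,.0389,.2238]); z0=P[2]-.121
g=(I[...,1]-I[...,0]>12)&(I[...,1]-I[...,2]>8); g[:200]=0;g[232:]=0;g[:,:255]=0;g[:,:255]=0;g[:,280:]=0
v,u=np.nonzero(g);print('stripe',len(u),u.mean(),v.mean())
for dx in(0,.002,.004):
  q=proj('side',cyl(P[0]+dx,P[1],[(.041,z0),(.041,z0+.004)]));print(dx,'base u',q[:,0].min(),q[:,0].max(),'v max',q[:,1].max())
  best=[]
  for yaw in np.arange(-100,-50,1):
    a=np.radians(yaw);s=np.array([[P[0]+dx+r*np.cos(a),P[1]+r*np.sin(a),z0+h] for r,h in ((.0387,.02),(.03,.045),(.0213,.07))]);q=proj('side',s)
    ln=np.polyfit(q[:,1],q[:,0],1);best.append((abs(np.polyval(ln,v)-u).mean() if 0 else abs(np.mean(np.polyval(ln,v)-u)),yaw,q[1].round(1)))
  print(min(best,key=lambda b:b[0]))
for r in (215,218,221,224): print(r,[tuple(I[r,k]) for k in range(243,283,1) if k<249 or k>275])
```

```text
stripe 44 266.70454545454544 215.6818181818182
0 base u 242.54509584594499 277.36376919762597 v max 233.8777655361923
(np.float64(0.06770201490929847), np.int64(-73), array([266.4, 214.4]))
0.002 base u 243.37782812544845 278.1766118516995 v max 233.7104683737305
(np.float64(0.07533185374862486), np.int64(-77), array([266.4, 214.5]))
0.004 base u 244.20977380813284 278.988689928072 v max 233.54333365003097
(np.float64(0.10040844178181695), np.int64(-81), array([266.4, 214.6]))
215 [(np.int64(169), np.int64(89), np.int64(61)), (np.int64(162), np.int64(85), np.int64(56)), (np.int64(146), np.int64(74), np.int64(49)), (np.int64(114), np.int64(55), np.int64(32)), (np.int64(80), np.int64(39), np.int64(23)), (np.int64(67), np.int64(33), np.int64(12)), (np.int64(79), np.int64(44), np.int64(27)), (np.int64(103), np.int64(53), np.int64(32)), (np.int64(134), np.int64(77), np.int64(54)), (np.int64(146), np.int64(87), np.int64(66)), (np.int64(151), np.int64(96), np.int64(72)), (np.int64(159), np.int64(89), np.int64(65)), (np.int64(169), np.int64(92), np.int64(64))]
218 [(np.int64(161), np.int64(8
[... 1030 characters left out ...]
4(80), np.int64(57)), (np.int64(145), np.int64(90), np.int64(67)), (np.int64(138), np.int64(92), np.int64(72))]
224 [(np.int64(164), np.int64(85), np.int64(56)), (np.int64(143), np.int64(74), np.int64(48)), (np.int64(113), np.int64(58), np.int64(33)), (np.int64(103), np.int64(53), np.int64(29)), (np.int64(103), np.int64(51), np.int64(24)), (np.int64(107), np.int64(53), np.int64(22)), (np.int64(105), np.int64(53), np.int64(25)), (np.int64(99), np.int64(53), np.int64(26)), (np.int64(111), np.int64(57), np.int64(33)), (np.int64(141), np.int64(73), np.int64(48)), (np.int64(164), np.int64(86), np.int64(59)), (np.int64(168), np.int64(88), np.int64(61)), (np.int64(163), np.int64(92), np.int64(65))]
```

Picture 9: the label now faces the side camera. The stripe centroid is at (266.7,215.7) and the base edges at u = 244.7 and 278.7. With the side camera's x bias this gives a label yaw of -81°, or 17° before the turn, matching the top view's 17.7°. It still has to turn +176° to reach 95°, and the tool has to move to the ring.

```bash
python3 -m handwheel '[-2,15.4,2,0,0,0.1707,-2,15.4,2,0,0,0.1707,-2,15.4,2,0,0,0.1707,-2,15.4,2,0,0,0.1707,-2,15.4,2,0,0,0.1707,-2,15.4,2,0,0,0.1707,-2,15.4,2,0,0,0.1707,-2,15.4,2,0,0,0.1707,-2,15.4,2,0,0,0.1707,-2,15.4,2,0,0,0.1707,-2,15.4,1,0,0,0.1707,-2,15.4,1,0,0,0.1707]'; python3 -m handwheel '[-3,15.4,0,0,0,0.1707,-3,15.4,0,0,0,0.1707,-3,15.4,0,0,0,0.1707,-2,15.4,0,0,0,0.1707,-2,15.4,0,0,0,0.1707,-1.7,15.2,0,0,0,0.1707,0,0,0,0,0,0,0,0,0,0,0,0,0,0,0,0,0,0]'
python3 - <<'E'
from h import *
c=lambda I,x,y,w,h,W,H: cv2.resize(I[y:y+h,x:x+w],(W,H),interpolation=cv2.INTER_CUBIC)
s=[bot.read_state() for _ in range(1)][0];P=s['position'];print(P,s['joint_pos'].round(0))
y=s['orientation'][:,1];yw=np.degrees(np.arctan2(y[1],y[0]));print('jaw yaw',yw,'label yaw est',yw+108.93-81)
ims=[]
for n,(x,y) in(('side',(180,85)),('top',(110,190))):
    d=shot(n);J=c(d['frame'][:,:,::-1],x,y,100,120,400,480)
    b=.0035 if n=='side' else 0
    for q in ([.526+b,.316,.008],[P[0]+b,P[1],P[2]-.121]):
        q=proj(n,q)[0];cv2.drawMarker(J,tuple(int(v) for v in (q+.5-[x,y])*4),(0,255,255),cv2.MARKER_CROSS,9,1)
    ims.append(J)
cv2.imwrite('pics/c8.png',np.hstack(ims))
E
```

```text
time_s: 13.32
position: [0.5409, 0.224, 0.2464]
orientation: [[-0.151, 0.988, 0.0], [0.988, 0.151, -0.0], [-0.0, 0.0, -1.0]]
wrist_force: [-0.3, 0.2, -2.7]
opening: 0.327
time_s: 14.45
position: [0.5267, 0.3147, 0.2463]
orientation: [[-0.92, 0.392, 0.001], [0.392, 0.92, -0.001], [-0.001, -0.001, -1.0]]
wrist_force: [0.3, -0.6, -3.2]
opening: 0.325
[0.52674454 0.31469411 0.24628854] [ -5.  32. -46.  75.  23.  82.  18.]
jaw yaw 66.90060084908394 label yaw est 94.83060084908396
```

View pics/c8.png

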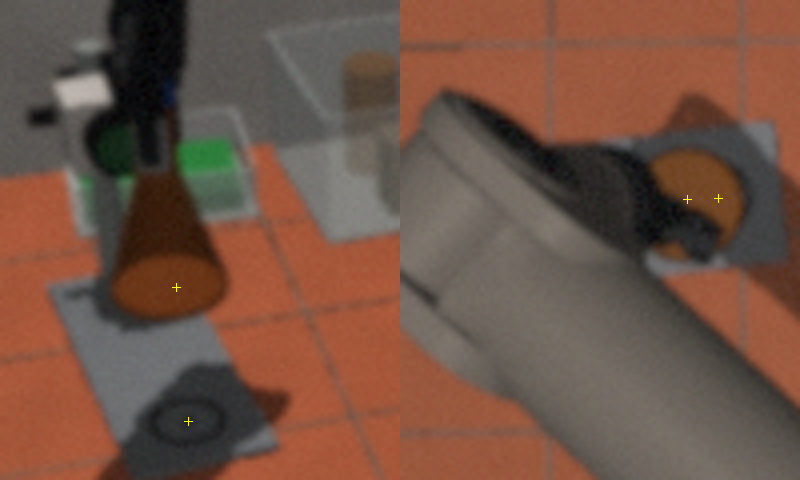

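Picture 10: the ring marker fits (188,421), but the flask base centre is at about (169,287) against (176,287) predicted. The top view also shows the base about 5 mm towards -x. I check whether that is an off-centre grip or a tilt.

Run:
```python
from h import *
P=bot.read_state()['position'];z0=P[2]-.121
I=np.load('pics/side.npz')['frame'].astype(float)
prof=[(.041,0),(.041,.004),(.0145,.095),(.0145,.1)]
def sil(x,y,row,tx=0,ty=0):
    pts=cyl(x,y,[(r,z0+h) for r,h in prof]); pts[:,0]+=tx*(pts[:,2]-z0); pts[:,1]+=ty*(pts[:,2]-z0)
    h=cv2.convexHull(proj('side',pts).astype(np.float32))[:,0]
    us=[a[0]+(row-a[1])/(b[1]-a[1])*(b[0]-a[0]) for a,b in zip(h,np.roll(h,-1,0)) if (a[1]-row)*(b[1]-row)<0]
    return min(us),max(us)
G=cv2.GaussianBlur(I,(0,0),.8).sum(2)
def edge(arr,lo,hi,sgn):  # subpixel of strongest gradient
    g=sgn*np.gradient(arr); k=lo+int(np.argmax(g[lo:hi])); d=(g[k-1]-g[k+1])/(2*(g[k-1]-2*g[k]+g[k+1])+1e-9); return k+np.clip(d,-1,1)
for row in range(128,162,3):
    m=sil(P[0],P[1],row); c=sum(m)/2
    l=edge(G[row],int(m[0])-6,int(m[0])+5,-1); r=edge(G[row],int(m[1])-6,int(m[1])+5,1)
    print(row,'model',np.round(m,1),'obs',round(l,1),round(r,1),'shift',round(l-m[0],1),round(r-m[1],1))
print('px per mm x',(proj('side',P+[.01,0,-.1])-proj('side',P-[0,0,.1]))/10,'y',(proj('side',P+[0,.01,-.1])-proj('side',P-[0,0,.1]))/10)
# bottom edge
col=int(proj('side',[*P[:2],z0])[0,0]);print('v bottom model',proj('side',cyl(P[0],P[1],[(.041,z0)]))[:,1].max(),'obs',edge(G[:,col-2:col+1].mean(1),155,172,1),edge(G[:,col-2:col+1].mean(1),155,172,-1))
T=np.load('pics/top.npz')['frame'].astype(int)
amb=(T[...,0]-T[...,2]>35); amb[:224]=0
for n in range(224,256,3): print(n,[int(T[n,k,0]-T[n,k,2]) for k in range(170,202)])
print(proj('top',[*P[:2],z0]),proj('top',cyl(P[0],P[1],[(.041,z0)])).min(0),proj('top',cyl(P[0],P[1],[(.041,z0)])).max(0))
```

```text
128 model [212.7 226.2] obs 205.0 225.1 shift -7.7 -1.1
131 model [212.1 227.5] obs 213.1 226.2 shift 1.0 -1.3
134 model [211.5 228.7] obs 212.7 227.7 shift 1.2 -1.1
137 model [210.9 229.9] obs 212.1 229.1 shift 1.3 -0.8
140 model [210.3 231.2] obs 203.0 230.2 shift -7.3 -0.9
143 model [209.7 232.4] obs 203.4 231.8 shift -6.2 -0.6
146 model [209.1 233.7] obs 209.3 233.0 shift 0.2 -0.7
149 model [208.5 234.9] obs 204.5 234.5 shift -4.0 -0.4
152 model [207.9 236.1] obs 204.4 236.1 shift -3.6 0.0
155 model [207.3 236.9] obs 203.2 236.9 shift -4.1 0.1
158 model [207.4 236.3] obs 202.6 236.3 shift -4.8 -0.1
161 model [209.1 233.4] obs 203.1 234.0 shift -6.0 0.6
px per mm x [[ 0.35868852 -0.0523857 ]] y [[-0.06442309 -0.18099469]]
v bottom model 164.43378556546537 obs 165.83342655863174 162.0056104728584
224 [29, 24, 23, 16, 11, 5, 4, 0, 1, 0, 0, 0, 0, 1, -1, -1, -3, -2, -2, 0, -1, -3, -4, -1, -3, 0, -1, -1, -2, -1, -3, -3]
227 [-2, -1, -4, -1, 3, 8, 13, 17, 28, 37, 37, 39, 38, 36, 31, 25, 17, 11, 2, 1, -2, -2, -2, -1, -5, -1, 0, 2, 1, -1, -1, -4]
230 [-1, 10, 22, 43, 61, 72, 73, 74, 75, 7
[... 470 characters left out ...]
2]
242 [-2, 1, 0, 8, 0, -3, -1, -2, 2, 3, 10, 18, 32, 45, 49, 52, 65, 73, 80, 79, 81, 78, 80, 78, 70, 49, 16, -1, -2, -2, -2, -1]
245 [5, 0, -8, -1, 2, 4, -4, 1, -4, 2, -5, -4, 0, -4, -2, 0, 7, 20, 37, 55, 67, 75, 75, 67, 47, 15, 3, 0, -3, -1, -3, -2]
248 [-5, -3, 2, -7, -4, -3, 2, -1, -1, 0, -2, -2, -4, 0, 3, 0, -2, 2, 4, 17, 38, 55, 49, 34, 13, 1, 1, 0, 2, -2, 0, 0]
251 [3, 7, 11, 20, 34, 33, 41, 49, 54, 43, 25, 7, 2, -2, -3, 0, -4, -2, 14, 26, 30, 22, 11, 0, -1, -1, 0, 1, -4, -3, -1, -1]
254 [4, 3, 1, 4, 10, 18, 25, 35, 43, 50, 44, 31, 17, 4, 0, 3, -2, 1, -1, -1, -1, -1, -2, -1, -1, 1, -1, 0, 1, 1, 3, 1]
[[181.10894872 239.52915971]] [166.62867384 225.03197264] [195.5903799  254.05502187]
```

The side silhouette shows no tilt (edges symmetric about the axis). The flask is gripped about 2–3 mm off centre along the pads. Comparing base and ring within the same camera gives corrections of (+1.3,+0.8) mm from the top view and about (+3.7, –) mm from the side. I shift (+2.5,+1) mm and check.

```bash
python3 -m handwheel '[2.5,1,0,0,0,0,0,0,0,0,0,0,0,0,0,0,0,0,0,0,0,0,0,0,0,0,0,0,0,0,0,0,0,0,0,0]'
python3 - <<'E'
from h import *
c=lambda I,x,y,w,h,W,H: cv2.resize(I[y:y+h,x:x+w],(W,H),interpolation=cv2.INTER_CUBIC)
R=[]
for i in range(6):
    R.append(bot.read_state()); 
    if i<2: shot(('side','top')[i])
P=np.mean([r['position'] for r in R],0);print(P,R[-1]['qd'].round(1),R[-1]['opening'],R[-1]['time_s'])
z0=P[2]-.121;ims=[]
for n,(x,y) in(('side',(180,85)),('top',(110,190))):
    J=c(np.load(f'pics/{n}.npz')['frame'][:,:,::-1],x,y,100,120,400,480)
    rx,ry=(.5304,.3147) if n=='side' else (.525,.3163)   # ring as each camera sees it
    q=proj(n,cyl(rx,ry,[(.041,z0)]))
    cv2.polylines(J,[((q+.5-[x,y])*4).astype(int)],True,(0,255,255),1)
    ims.append(J)
cv2.imwrite('pics/c9.png',np.hstack(ims))
E
```

```text
time_s: 15.3
position: [0.5286, 0.3169, 0.2463]
orientation: [[-0.921, 0.39, 0.0], [0.39, 0.921, -0.0], [-0.0, 0.0, -1.0]]
wrist_force: [-1.0, 0.4, -1.5]
opening: 0.322
[0.52861606 0.31691994 0.24631594] [-0.1 -0.   0.1 -0.  -0.  -0.   0.1] 0.32130997383621684 15.4
```

View pics/c9.png

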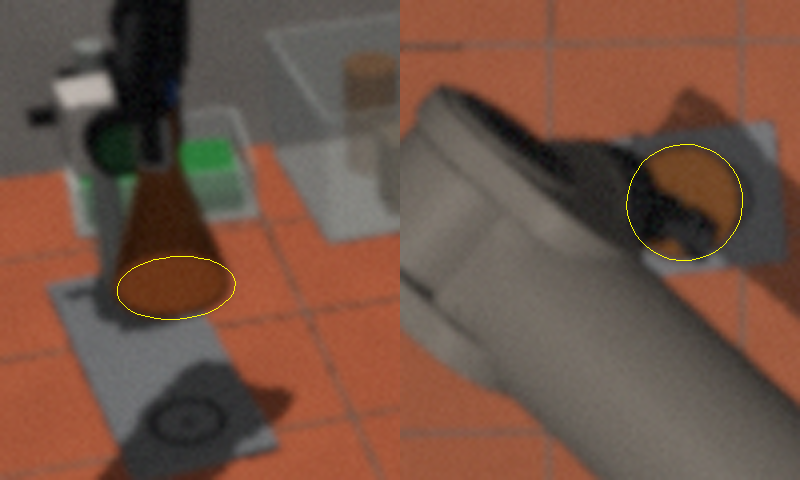

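Picture 11: in the top view the flask base coincides with the outline expected above the ring. In the side view it is about 2.4 mm short in x. I split the difference with +1 mm, settle and hand in.

```bash
python3 -m handwheel '[1,0,0,0,0,0,0,0,0,0,0,0,0,0,0,0,0,0,0,0,0,0,0,0,0,0,0,0,0,0,0,0,0,0,0,0]' && python3 -c "
from workcell import bot
print(bot.read_state()['qd'].round(2)); print(bot.close_job())"
```

```text
time_s: 16.15
position: [0.5296, 0.3169, 0.2463]
orientation: [[-0.921, 0.39, -0.0], [0.39, 0.921, -0.0], [0.0, -0.0, -1.0]]
wrist_force: [-0.6, -0.1, -2.5]
opening: 0.323
[ 0.   -0.06 -0.14 -0.05 -0.09  0.04  0.01]
the job is handed in; nothing more can be done
None
```

I put the middle-sized blue stopper from the rack fully into the flask's neck and released it. Then I lifted the flask by its neck, held it above the ring and handed in the job at 16.2 s.

What the last checks showed:
- **Stopper:** it resisted at the height expected for being home, with about 16 N of push. In the side view the cap sat flush on the mouth.
- **Facing the lens:** the label is turned to an estimated 95°, against about 95° for the lens direction, good to roughly 2–3°. I measured this by turning the label towards the side camera first. I could not see the label in the final pose.
- **Label height:** it works out to about 170 mm, level with the lens.
- **Upright:** the tool pointed straight down at the end, and the side view showed no tilt of the flask.
- **Still:** the arm was at rest when I handed in.
- **Above the ring:** the two cameras disagreed. The top view showed the flask centred, while the side view put it about 2.4 mm short in x. I moved it 1 mm as a compromise, so expect an error of about 1–2 mm; I took no picture after that move.
- **Other objects:** I planned the moves clear of the orange stopper, bottle, dish and pot, and felt no unexpected contact. I did not re-measure their positions.

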